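# Overhang the red scale plate on the photo stage

### The job

Push the vertebra aside on the low grey photo stage, out of the way of the white plate with the red end, and slide that plate along the stage until its whole red end, and no more, hangs out over the yellow edge (red border in line with the edge to about half a centimetre, plate square to it), so that a colleague can take it by the red end. Only push with the fingers: lift nothing, do not let the plate run into the vertebra, keep the vertebra standing on the stage, and leave the blue-ended plate and everything else alone.

Things in the scene. Friction and masses are not known exactly. Their poses are not given: they have to be found in the camera images.
- stage: Low grey photo stage, a fixed slab 340 mm (its x) by 400 mm (its y), slab 20 mm thick on two feet set back from its ends. Origin at the centre of its underside on the table; its top is 50 mm above the table. The edge marked with a 10 mm yellow stripe is its +y end, 200 mm from the origin, the left end as seen from the robot (stage yaw is at most 15 degrees either way).
- red_plate: The plate to slide: rigid white scale plate 75 mm (its x) by 120 mm (its y) by 8 mm thick, about 90 g, lying loose and flat on the stage, free to slide on it. Its +y end, 40 mm long over the full width, is red and points roughly to the yellow edge. Origin at the centre of its underside. It lies in the near or in the far half of the stage, the blue-ended plate in the other.
- red_line (a point): Point on the top face of the red-ended plate, mid-width, on the border between red and white (20 mm from the plate's origin along its +y; the red end stretches 40 mm further). This border belongs in line with the yellow edge. The plate stays balanced with that overhang and tips off beyond 60 mm.
- blue_plate: Same plate with a blue end, 75 by 120 by 8 mm, beside the other one on the stage. To be left alone. Origin at the centre of its underside.
- vertebra: Loose bone-coloured vertebra standing on the stage between the red end of the plate and the yellow edge, about 60 g: a spool 44 mm in diameter and 36 mm high, with short stubs reaching 27 mm from its axis on two sides and a small knob on top (47 mm high in all). Origin at the centre of its underside.
- vial: Small amber vial with an orange cap, 24 mm in diameter, 45 mm high, loose on the stage's far rear corner. Bystander. Origin under its centre.
- water_bottle: Water bottle, 66 mm in diameter, 200 mm high, on the table. Bystander. Origin under its centre.
- jar: Glass specimen jar, 68 mm in diameter, 85 mm high, on the table to the left of the stage. Bystander. Origin under its centre.
- mug: Blue mug, 80 mm in diameter, 90 mm high, on the table. Bystander. Origin under its centre.
- caliper_case: Red flat case 240 by 85 by 28 mm with a caliper on it (38 mm high in all), on the table to the right of the stage. Bystander. Origin under its centre.
Mind the look-alikes: they are no part of the job. Of the things that look like the vertebra, the smallest one is meant.

How it is judged:
By the outcome, as a careful person would: the job done as asked, in the order asked, and still so for the second after the job is handed in, with the robot touching nothing.
It also fails if it takes over 64 s, if anything falls off the work surface, if the arm or the gripper's body presses on something with over 40 N, if the wrist force passes 120 N, or if a joint passes its speed limit or range.

### The arm

A 6-joint arm with a two-finger parallel gripper is mounted at the origin on the work surface. World frame = base frame: x ahead of the robot, y to its left, z up, the work surface at z = 0. Lengths are in m, angles in rad, forces in N, time in s.
With the tool pointing down it reaches from about 0.25 to 0.725 m from the base axis. Payload 4 kg.
Tool frame: the origin (TCP) lies midway between the tips of the shut fingers; the grasp point (between the pads) lies 19 mm behind it (bot.grip_point_offset is the distance from the TCP to the grasp point, in m); z points along the fingers, y is the line along which they close (so a half turn about z gives the same grasp; the last joint's range is limited). The gripper opens to 85 mm and grips with 20 to 120 N. Pads are 22 mm wide; open, the fingers measure 114 mm over their backs; the gripper's body (76 mm by 85 mm) begins 54 mm behind the grasp point. The pads swing forward as they close: fully open they stand 13 mm farther back than shut.
Start: joints at [1.173, 0.241, 0.005, 1.335, 0, 1.571], TCP at [0.194, 0.461, 0.231] pointing down, gripper open.
Joint ranges: [-2.72, 2.72], [-1.05, 1.87], [-1.09, 1.28], [-1.99, 2.15], [-1.42, 1.44], [-3.14, 3.14]. Speed limits (rad/s): [2.79, 2.79, 3.14, 3.14, 3.14, 3.14].

### API

Orientations are given as a unit quaternion [x, y, z, w].
In Python, from workcell import bot gives the robot as it stands.
- The arm moves only by the tool step_arm, never from a script. Its argument "targets" is text: rows parted by semicolons, each of 7 numbers parted by spaces: the opening, from -1 (shut) to 1 (fully open), so that 0 is half open, then the shift along the world's x, y, z normalised to -1 to 1, where 1 is 0.5 m, then the turn, a rotation vector about the world's x, y, z normalised to -1 to 1, where 1 is pi/4 rad. In form: gripper x y z wx wy wz; .... A call has 1 to 10 rows; each row is the pose to reach, as a shift and turn from the pose commanded when the call began; what a row does not reach only later rows make up. A row lasts 1/12 s, in which the tool goes at most 41.7 mm and 7.16 degrees, less where a joint would pass 70% of its speed; a pose out of reach is approached as far as the arm can. A call with a number of a shift or a turn outside -1 to 1 is refused whole. A call with a gripper value outside its range is refused whole. The fingers move at their own pace and stop on an object; the grip force is fixed at half the most. Time passes only in rows, so rows that repeat a pose let the fingers close. It gives the time, the measured TCP pose, the force, the opening and the grip force at its end, in the units of the state.
- bot.get_obs(): the state, without advancing time (a new reading comes with each control period).
- bot.camera(name): name is "scene" or "top" or "wrist"; returns the picture (420x560x3 uint8, red, green, blue); there is no depth.
- bot.camera_info(name): a dict with "vertical_fov" (degrees; the focal length in pixels is half the picture's height over the tangent of half this angle, whatever the lens; pixels are square), "cx", "cy" (the principal point, pixels), "pose" (4x4, takes a point from camera to world coordinates). Camera axes: x right, y up, looking along -z (the intrinsics and any distortion apply to the point x, -y, -z); pixel columns grow to the right and rows downward; lengths in m; the calibration is good to about 2 mm. A picture is of the moment at which its call begins: read the wrist's pose just before it. camera_info takes no time and is no camera call; for the wrist camera it gives the pose at the moment of the call.
- bot.job_done(): hands the job in; it is judged then, once.
The state is a dict: "clock": time; "joint_pos": joint angles; "joint_vel": joint speeds; "tau": joint torques, N m; "eef_pos": TCP position; "tool_rot": TCP orientation; "ft_force": force on the tool from outside, world axes, zero at the start; "ft_torque": the same for the moment, N m; "grip_width": finger opening in m; "grasp_force": force on a finger pad.
Only numpy, scipy, OpenCV 4.12 (cv2) and the standard library are available. Lean on these libraries where they do the work, as an engineer would, in place of code of your own. Each camera call takes 0.05 s, during which the arm holds its last target. There are 200 camera calls.

## Working session

There is one attempt and no reset: what is moved stays moved. The work goes in short steps, Python scripts to look and compute and a tool call to move; the robot and the scene stay as the last step left them, time stands still between calls to the robot, and variables do not carry over. Pictures are saved under pics/ and viewed, at most 10 in all, crops included, and the job is handed in when it is done.

Besides the shell and the picture viewer there is one more tool, called after ">>>" as name(argument=value, ...), one argument or row to a line, values as JSON. step_arm: Moves the arm, as the interface text tells. Scaled input: -1 to 1 covers 0.5 m each way for a shift and pi/4 rad each way for a turn. Its arguments: {"type":"object","properties":{"targets":{"type":"string"}},"required":["targets"]}

```bash
mkdir -p pics; ls
python3 - <<'E'
from workcell import bot
import cv2
for n in ["top","scene"]:
    cv2.imwrite(f"pics/{n}0.png",bot.camera(n)[:,:,::-1]); i=bot.camera_info(n); print(n,i)
o=bot.get_obs(); print(o["clock"],o["eef_pos"],o["tool_rot"],o["grip_width"])
E
```

```text
pics
top {'vertical_fov': 42.664565785023754, 'cx': 276.09390150295883, 'cy': 207.03974731902494, 'pose': array([[-5.73873988e-04,  9.86079838e-01, -1.66271538e-01,
         3.53569461e-01],
       [-9.99915387e-01,  1.59498372e-03,  1.29102475e-02,
        -1.28145132e-02],
       [ 1.29957352e-02,  1.66264878e-01,  9.85995487e-01,
         1.53636725e+00],
       [ 0.00000000e+00,  0.00000000e+00,  0.00000000e+00,
         1.00000000e+00]])}
scene {'vertical_fov': 45.7197335478928, 'cx': 270.7167154297357, 'cy': 216.44304995467488, 'pose': array([[ 0.79765988, -0.35966392,  0.48412868,  1.26068005],
       [ 0.60302698,  0.4887419 , -0.63046793, -0.93747735],
       [-0.0098574 ,  0.79484163,  0.60673685,  0.93843049],
       [ 0.        ,  0.        ,  0.        ,  1.        ]])}
0.1 [0.19347767 0.46044681 0.23052014] [ 1.97604050e-01  9.80281483e-01 -9.06196183e-04 -1.81459138e-04] 0.08527065341409748
```

View pics/top0.png

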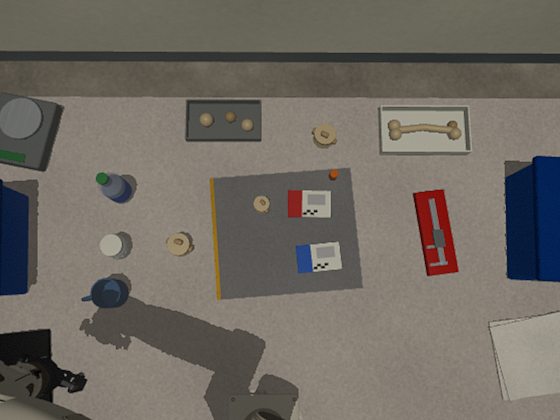

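Run:
```python
import cv2
a=cv2.imread("pics/top0.png")
cv2.imwrite("pics/top0c.png",cv2.resize(a[90:290,130:397],None,fx=3,fy=3,interpolation=cv2.INTER_CUBIC)[:600,:800])
```

```text
(no output)
```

View pics/top0c.png

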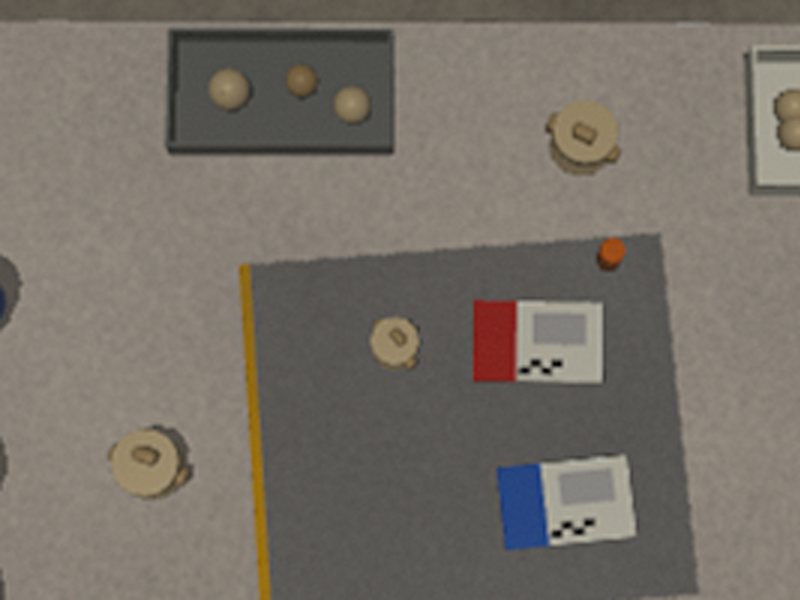

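The top view shows the stage with the yellow edge at crop x≈241–265, the red plate (crop 474–603, 301–383) and the vertebra at crop (395,341). The vial is at (611,253) near the plate's rear end.

```bash
cat > h.py <<'E'
import numpy as np
from workcell import bot
def ray(info,u,v,z,H=420):
    f=H/2/np.tan(np.radians(info["vertical_fov"])/2); T=info["pose"]
    d=T[:3,:3]@np.array([(u-info["cx"])/f,-(v-info["cy"])/f,-1]); o=T[:3,3]
    return o+d*(z-o[2])/d[2]
def pix(info,p,H=420):
    f=H/2/np.tan(np.radians(info["vertical_fov"])/2); T=info["pose"]
    c=T[:3,:3].T@(np.asarray(p)-T[:3,3]); return info["cx"]+f*c[0]/-c[2], info["cy"]-f*c[1]/-c[2]
E
python3 - <<'E'
from h import *
i=bot.camera_info("top")
P={}
for n,u,v,z in [("s_yfar",241,266,.05),("s_far",659,235,.05),("s_near",696,592,.05),("s_ynear",(219-130)*3,(299-90)*3,.05),
 ("redfar",474,301,.058),("rednear",474,381,.058),("bfar",517,301.5,.058),("bnear",516,382,.058),("wfar",603,302,.058),("wnear",603,383,.058),
 ("bl1",498,467,.058),("bl2",507,549,.058),("bl3",635,537,.058),("bl4",627,456,.058),("vert",395,341,.086),("vial",612,252,.095)]:
    P[n]=ray(i,u/3+130-.33,v/3+90-.33,z); print(n,P[n].round(4))
for a,b in [("s_yfar","s_far"),("s_yfar","s_ynear"),("s_far","s_near"),("redfar","wfar"),("redfar","rednear"),("bfar","wfar"),("rednear","wnear")]:
    d=P[b]-P[a]; print(a,b,np.linalg.norm(d).round(4),np.degrees(np.arctan2(d[1],d[0])).round(2))
E
```

```text
s_yfar [0.6861 0.1544 0.05  ]
s_far [ 0.7171 -0.2406  0.05  ]
s_near [ 0.3824 -0.2667  0.05  ]
s_ynear [0.3511 0.1242 0.05  ]
redfar [ 0.6514 -0.0647  0.058 ]
rednear [ 0.5758 -0.0643  0.058 ]
bfar [ 0.651  -0.1049  0.058 ]
bnear [ 0.5749 -0.1033  0.058 ]
wfar [ 0.6507 -0.1854  0.058 ]
wnear [ 0.5741 -0.1841  0.058 ]
bl1 [ 0.4959 -0.0861  0.058 ]
bl2 [ 0.421  -0.0938  0.058 ]
bl3 [ 0.4319 -0.2108  0.058 ]
bl4 [ 0.5061 -0.205   0.058 ]
vert [0.6084 0.0086 0.086 ]
vial [ 0.69   -0.1902  0.095 ]
s_yfar s_far 0.3962 -85.51
s_yfar s_ynear 0.3364 -174.85
s_far s_near 0.3358 -175.55
redfar wfar 0.1207 -90.34
redfar rednear 0.0756 179.76
bfar wfar 0.0805 -90.22
rednear wnear 0.1197 -90.82
```

>>> step_arm(
  targets="-0.4 0.94 -0.9 0 0 0 0;-0.4 0.94 -0.9 0 0 0 0;-0.4 0.94 -0.9 0 0 0 0;-0.4 0.94 -0.9 0 0 0 0;-0.4 0.94 -0.9 0 0 0 0;-0.4 0.94 -0.9 0 0 0 0;-0.4 0.94 -0.9 0 0 0 0;-0.4 0.94 -0.9 0 0 0 0;-0.4 0.94 -0.9 0 0 0 0;-0.4 0.94 -0.9 0 0 0 0",
)

```text
clock: 0.93
eef_pos: [0.4955, 0.1709, 0.231]
tool_rot: [0.198, 0.98, -0.0, -0.0]
ft_force: [0.5, 1.3, 0.4]
grip_width: 0.0255
grasp_force: 0.0
```

Run:
```python
from workcell import bot
o=bot.get_obs(); print(o["clock"],o["eef_pos"],o["tool_rot"],o["grip_width"],o["joint_pos"])
```

```text
0.9333 [0.49554465 0.17092984 0.23095349] [ 1.97713345e-01  9.80259815e-01 -1.15719868e-04 -3.37762282e-04] 0.025477074942109188 [3.32071373e-01 2.89391621e-01 6.93234691e-02 1.35142787e+00
 1.42579325e-04 7.30120683e-01]
```

>>> step_arm(
  targets="-0.4 0.345 -0.326 0 0 0 0.507;-0.4 0.345 -0.326 0 0 0 0.507;-0.4 0.345 -0.326 0 0 0 0.507;-0.4 0.345 -0.326 0 0 0 0.507;-0.4 0.345 -0.326 0 0 0 0.507;-0.4 0.345 -0.326 0 0 0 0.507;-0.4 0.345 -0.326 0 0 0 0.507;-0.4 0.345 -0.326 0 0 0 0.507;-0.4 0.345 -0.326 0 0 0 0.507",
)

```text
clock: 1.68
eef_pos: [0.6665, 0.0099, 0.2302]
tool_rot: [-0.0, 1.0, 0.0, -0.001]
ft_force: [-0.4, -0.6, -0.8]
grip_width: 0.0254
grasp_force: 0.0
```

Run:
```python
from workcell import bot
import cv2
from h import *
i=bot.camera_info("wrist")
im=bot.camera("wrist")
cv2.imwrite("pics/w1.png",im[:,:,::-1])
o=bot.get_obs(); print(o["clock"],o["eef_pos"],o["joint_pos"])
print(i["pose"].round(3)); print("pred vert",pix(i,(.608,.009,.086)),"tcp",pix(i,o["eef_pos"]),"tcp down",pix(i,[.668,.008,.05]))
```

```text
1.7333 [0.666355   0.01055249 0.23092739] [1.56759246e-02 5.93235550e-01 5.37321329e-01 1.51630082e+00
 3.48883983e-04 1.45378383e-02]
[[-0.002 -0.957 -0.29   0.592]
 [ 1.    -0.001 -0.001  0.009]
 [ 0.    -0.29   0.957  0.373]
 [ 0.     0.     0.     1.   ]]
pred vert (np.float64(282.4497439412869), np.float64(131.6290003716206)) tcp (np.float64(285.08973406752875), np.float64(265.1926520411633)) tcp down (np.float64(281.4782439336674), np.float64(187.08272535384498))
```

View pics/w1.png

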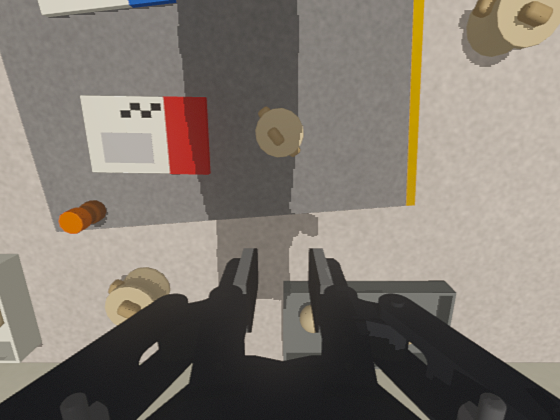

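The wrist view confirms the vertebra at (279,132), as predicted to 2 mm. Its stubs lie on the diagonal. Now I'll descend behind it.

>>> step_arm(
  targets="-0.4 0 -0.006 -0.08 0 0 0;-0.4 0 -0.006 -0.16 0 0 0;-0.4 0 -0.006 -0.24 0 0 0;-0.4 0 -0.006 -0.3 0 0 0;-0.4 0 -0.006 -0.345 0 0 0;-0.4 0 -0.006 -0.345 0 0 0;-0.4 0 -0.006 -0.345 0 0 0",
)

```text
clock: 2.32
eef_pos: [0.6655, 0.0081, 0.0584]
tool_rot: [-0.001, 1.0, 0.0, -0.001]
ft_force: [0.9, 0.5, -0.0]
grip_width: 0.0255
grasp_force: 0.0
```

>>> step_arm(
  targets="-0.4 -0.015 0 0 0 0 0;-0.4 -0.03 0 0 0 0 0;-0.4 -0.04 0 0 0 0 0;-0.4 -0.05 0 0 0 0 0;-0.4 -0.06 0 0 0 0 0;-0.4 -0.07 0 0 0 0 0;-0.4 -0.08 0 0 0 0 0;-0.4 -0.09 0 0 0 0 0;-0.4 -0.1 0 0 0 0 0;-0.4 -0.11 0 0 0 0 0",
)

```text
clock: 3.15
eef_pos: [0.6118, 0.0067, 0.0588]
tool_rot: [-0.0, 1.0, -0.0, 0.0]
ft_force: [0.5, 0.8, 0.8]
grip_width: 0.0254
grasp_force: 0.4
```

Run:
```python
from workcell import bot
import cv2
a=bot.camera("wrist")[:,:,::-1]; b=bot.camera("scene")[:,:,::-1]
b=cv2.resize(b[100:310,130:410],(560,420))
cv2.imwrite("pics/w2.png",cv2.resize(cv2.hconcat([a,b]),(800,300)))
```

```text
(no output)
```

View pics/w2.png

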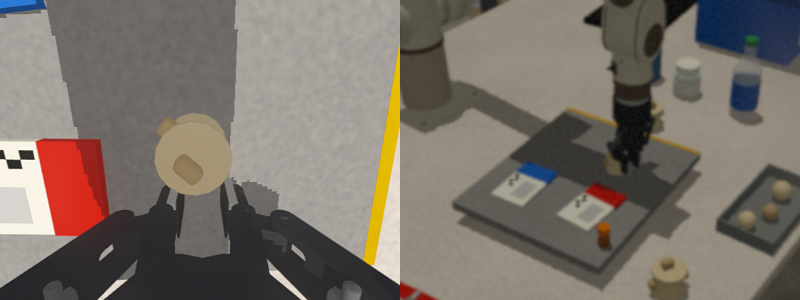

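The vertebra sits upright in the cradle at (193,150), clear of the plate. I'll keep pushing it towards the robot.

>>> step_arm(
  targets="-0.4 -0.012 0 0 0 0 0;-0.4 -0.024 0 0 0 0 0;-0.4 -0.036 0 0 0 0 0;-0.4 -0.048 0 0 0 0 0;-0.4 -0.06 0 0 0 0 0;-0.4 -0.072 0 0 0 0 0;-0.4 -0.084 0 0 0 0 0;-0.4 -0.096 0 0 0 0 0;-0.4 -0.108 0 0 0 0 0;-0.4 -0.12 0 0 0 0 0",
)

```text
clock: 4.08
eef_pos: [0.5515, 0.0068, 0.0588]
tool_rot: [-0.0, 1.0, -0.0, 0.0]
ft_force: [0.5, -0.4, -0.6]
grip_width: 0.0258
grasp_force: 0.2
```

>>> step_arm(
  targets="-0.4 -0.012 0 0 0 0 0;-0.4 -0.024 0 0 0 0 0;-0.4 -0.036 0 0 0 0 0;-0.4 -0.048 0 0 0 0 0;-0.4 -0.06 0 0 0 0 0;-0.4 -0.072 0 0 0 0 0;-0.4 -0.084 0 0 0 0 0;-0.4 -0.092 0 0 0 0 0;-0.4 -0.098 0 0 0 0 0;-0.4 -0.1 0 0 0 0 0",
)

```text
clock: 4.92
eef_pos: [0.5016, 0.0068, 0.0588]
tool_rot: [-0.0, 1.0, -0.0, -0.0]
ft_force: [-0.0, 0.3, -1.0]
grip_width: 0.0257
grasp_force: 0.2
```

>>> step_arm(
  targets="-0.4 0.01 0 0 0 0 0;-0.4 0.03 0 0 0 0 0;-0.4 0.06 0 0 0 0 0;-0.4 0.06 0.08 0 0 0 0;-0.4 0.06 0 0.08 0 0 0;-0.4 0.06 0 0.16 0 0 0;-0.4 0.06 0 0.2 0 0 0;-0.4 0.06 0 0.2 0 0 0",
)

```text
clock: 5.58
eef_pos: [0.5373, 0.0071, 0.1658]
tool_rot: [-0.001, 1.0, -0.0, 0.007]
ft_force: [0.8, 0.2, 0.7]
grip_width: 0.0254
grasp_force: 0.0
```

>>> step_arm(
  targets="0 0 0 0.08 0 0 -0.15;0 0.164 -0.45 0.08 0 0 -0.3;0 0.164 -0.45 0.08 0 0 -0.45;0 0.164 -0.45 0.08 0 0 -0.6;0 0.164 -0.45 0.08 0 0 -0.75;0 0.164 -0.45 0.08 0 0 -0.9;0 0.164 -0.45 0.08 0 0 -1;0 0.164 -0.45 0.08 0 0 -1",
)

```text
clock: 6.25
eef_pos: [0.6154, -0.2248, 0.1967]
tool_rot: [0.387, 0.922, -0.001, 0.001]
ft_force: [-0.1, 0.1, -0.4]
grip_width: 0.0428
grasp_force: 0.0
```

>>> step_arm(
  targets="0 0 0 0 0 0 -0.15;0 0 0 0 0 0 -0.3;0 0 0 0 0 0 -0.45;0 0 0 0 0 0 -0.6;0 0 0 0 0 0 -0.75;0 0 0 0 0 0 -0.893;0 0 0 0 0 0 -0.893;0 0 0 0 0 0 -0.893",
)

```text
clock: 6.92
eef_pos: [0.6142, -0.2179, 0.1983]
tool_rot: [0.675, 0.737, -0.0, -0.0]
ft_force: [0.1, 0.6, 0.2]
grip_width: 0.0427
grasp_force: 0.0
```

Run:
```python
from workcell import bot
import cv2
from h import *
i=bot.camera_info("wrist"); im=bot.camera("wrist")
cv2.imwrite("pics/w3.png",im[:,:,::-1])
o=bot.get_obs(); print(o["clock"],o["eef_pos"],o["tool_rot"],o["grip_width"],o["joint_pos"])
print(i["pose"].round(3)); print({k:v for k,v in i.items() if k!="pose"})
for p in [(.651,-.185,.058),(.574,-.184,.058),(.69,-.19,.095),(.472,.008,.086),(.614,-.218,.058)]: print(p,np.round(pix(i,p)))
```

```text
6.9667 [ 0.61421258 -0.21798867  0.19839482] [ 6.75489685e-01  7.37369397e-01 -5.89292519e-05 -2.31548463e-04] 0.042973241214396864 [-3.41073636e-01  5.65188263e-01  4.06396082e-01  1.41247654e+00
  7.20457504e-05  1.14218360e+00]
[[ 0.996 -0.085 -0.026  0.607]
 [ 0.089  0.953  0.29  -0.145]
 [ 0.    -0.292  0.957  0.341]
 [ 0.     0.     0.     1.   ]]
{'vertical_fov': 68.45155204968094, 'cx': 282.76737828354624, 'cy': 206.50552994146278}
(0.651, -0.185, 0.058) [326. 163.]
(0.574, -0.184, 0.058) [243. 154.]
(0.69, -0.19, 0.095) [379. 180.]
(0.472, 0.008, 0.086) [  93. -157.]
(0.614, -0.218, 0.058) [283. 194.]
```

View pics/w3.png

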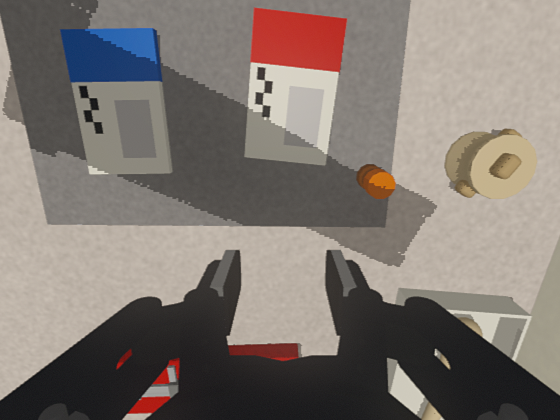

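The view matches predictions to within 3 px, with the plate's rear corners at (245,157) and (327,164). The stage's rear edge puts its yaw at about 4.5°. I'll descend behind the plate and feel for the stage.

>>> step_arm(
  targets="0 0 0 -0.08 0 0 -0.009;0 0 0 -0.16 0 0 -0.009;0 0 0 -0.23 0 0 -0.009;0 0 0 -0.27 0 0 -0.009;0 0 0 -0.28 0 0 -0.009;0 0 0 -0.284 0 0 -0.009;0 0 0 -0.286 0 0 -0.009;0 0 0 -0.286 0 0 -0.009;0 0 0 -0.286 0 0 -0.009",
)

```text
clock: 7.72
eef_pos: [0.6158, -0.2188, 0.0582]
tool_rot: [0.679, 0.734, 0.001, 0.002]
ft_force: [0.5, 0.1, 0.1]
grip_width: 0.0426
grasp_force: 0.0
```

>>> step_arm(
  targets="0 0 0 -0.002 0 0 0;0 0 0 -0.004 0 0 0;0 0 0 -0.004 0 0 0;0 0 0 -0.004 0 0 0",
)

```text
clock: 8.05
eef_pos: [0.6142, -0.2182, 0.0541]
tool_rot: [0.679, 0.734, 0.0, 0.0]
ft_force: [0.0, -0.6, 0.0]
grip_width: 0.0428
grasp_force: 0.0
```

>>> step_arm(
  targets="0 0 0 -0.002 0 0 0;0 0 0 -0.004 0 0 0;0 0 0 -0.004 0 0 0;0 0 0 -0.004 0 0 0",
)

```text
clock: 8.38
eef_pos: [0.614, -0.2182, 0.0516]
tool_rot: [0.679, 0.734, -0.0, -0.0]
ft_force: [-0.4, 0.5, -0.1]
grip_width: 0.0427
grasp_force: 0.0
```

>>> step_arm(
  targets="0 0 0 -0.003 0 0 0;0 0 0 -0.003 0 0 0;0 0 0 -0.003 0 0 0",
)

```text
clock: 8.63
eef_pos: [0.614, -0.2182, 0.0501]
tool_rot: [0.679, 0.734, -0.0, -0.0]
ft_force: [0.3, 0.4, 0.3]
grip_width: 0.0426
grasp_force: 0.0
```

>>> step_arm(
  targets="0 0 0 -0.003 0 0 0;0 0 0 -0.003 0 0 0;0 0 0 -0.003 0 0 0",
)

```text
clock: 8.88
eef_pos: [0.6141, -0.2182, 0.0487]
tool_rot: [0.679, 0.734, -0.0, -0.0]
ft_force: [0.1, -0.5, 1.1]
grip_width: 0.0429
grasp_force: 0.0
```

>>> step_arm(
  targets="0 0 0 -0.003 0 0 0;0 0 0 -0.003 0 0 0;0 0 0 -0.003 0 0 0",
)

```text
clock: 9.13
eef_pos: [0.6143, -0.2183, 0.0483]
tool_rot: [0.679, 0.734, 0.0, 0.0]
ft_force: [-0.9, 1.3, 5.3]
grip_width: 0.0424
grasp_force: 2.6
```

>>> step_arm(
  targets="0 0 0 -0.002 0 0 0;0 0 0 -0.002 0 0 0;0 0 0 -0.002 0 0 0",
)

```text
clock: 9.38
eef_pos: [0.6144, -0.2182, 0.0482]
tool_rot: [0.679, 0.734, 0.0, 0.001]
ft_force: [-3.3, 0.3, 9.6]
grip_width: 0.0425
grasp_force: 4.9
```

Contact at z≈0.0484. I'll lift 3 mm and push along the stage's +y with the two fingers squaring the plate.

>>> step_arm(
  targets="0 0 0 0.01 0 0 0;0 0 0 0.01 0 0 0;0 -0.001 0.012 0.01 0 0 0;0 -0.002 0.024 0.01 0 0 0;0 -0.003 0.034 0.01 0 0 0;0 -0.003 0.042 0.01 0 0 0;0 -0.004 0.05 0.01 0 0 0;0 -0.005 0.058 0.01 0 0 0;0 -0.006 0.066 0.01 0 0 0;0 -0.006 0.074 0.01 0 0 0",
)

```text
clock: 10.22
eef_pos: [0.6111, -0.1808, 0.0513]
tool_rot: [0.679, 0.734, -0.0, -0.0]
ft_force: [-0.0, -0.8, -0.2]
grip_width: 0.0428
grasp_force: 0.2
```

Run:
```python
from workcell import bot
import cv2
from h import *
i=bot.camera_info("wrist"); im=bot.camera("wrist")
cv2.imwrite("pics/w4.png",im[:,:,::-1])
o=bot.get_obs(); print(o["clock"],o["eef_pos"],o["ft_force"])
```

```text
10.2667 [ 0.61106944 -0.1799439   0.05125064] [-0.81487036  0.76079489 -0.11932124]
```

View pics/w4.png

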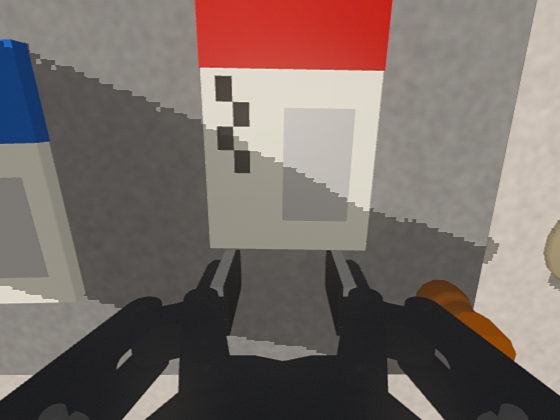

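The plate is in contact, square to the tool and centred, with its rear edge level at row 248. The vial is clear. I'll push on.

>>> step_arm(
  targets="0 -0.001 0.014 0 0 0 0;0 -0.002 0.028 0 0 0 0;0 -0.003 0.042 0 0 0 0;0 -0.005 0.056 0 0 0 0;0 -0.006 0.07 0 0 0 0;0 -0.007 0.084 0 0 0 0;0 -0.008 0.098 0 0 0 0;0 -0.009 0.112 0 0 0 0;0 -0.01 0.126 0 0 0 0;0 -0.011 0.14 0 0 0 0",
)

```text
clock: 11.1
eef_pos: [0.6056, -0.1105, 0.0513]
tool_rot: [0.679, 0.734, -0.0, 0.0]
ft_force: [-0.1, -0.7, 0.4]
grip_width: 0.0427
grasp_force: 0.4
```

>>> step_arm(
  targets="0 -0.001 0.014 0 0 0 0;0 -0.002 0.028 0 0 0 0;0 -0.003 0.042 0 0 0 0;0 -0.005 0.056 0 0 0 0;0 -0.006 0.07 0 0 0 0;0 -0.007 0.084 0 0 0 0;0 -0.008 0.098 0 0 0 0;0 -0.009 0.112 0 0 0 0;0 -0.01 0.126 0 0 0 0;0 -0.011 0.14 0 0 0 0",
)

```text
clock: 11.93
eef_pos: [0.6001, -0.0405, 0.0514]
tool_rot: [0.679, 0.734, 0.0, 0.0]
ft_force: [0.4, -1.0, 0.5]
grip_width: 0.0426
grasp_force: 0.4
```

>>> step_arm(
  targets="0 -0.001 0.014 0 0 0 0;0 -0.002 0.028 0 0 0 0;0 -0.003 0.042 0 0 0 0;0 -0.005 0.056 0 0 0 0;0 -0.006 0.07 0 0 0 0;0 -0.007 0.084 0 0 0 0;0 -0.008 0.096 0 0 0 0;0 -0.009 0.106 0 0 0 0;0 -0.009 0.11 0 0 0 0;0 -0.009 0.11 0 0 0 0",
)

```text
clock: 12.77
eef_pos: [0.5955, 0.0145, 0.0512]
tool_rot: [0.679, 0.734, 0.0, -0.0]
ft_force: [0.6, -0.9, 0.4]
grip_width: 0.0424
grasp_force: 0.0
```

Run:
```python
from workcell import bot
import cv2
from h import *
i=bot.camera_info("wrist"); im=bot.camera("wrist")
cv2.imwrite("pics/w5.png",im[:,:,::-1])
o=bot.get_obs(); print(o["clock"],o["eef_pos"],o["ft_force"])
np.save("w5.npy",i["pose"])
```

```text
12.8167 [0.59553574 0.01423606 0.05119505] [-0.61317282  0.28126263 -0.47339602]
```

View pics/w5.png

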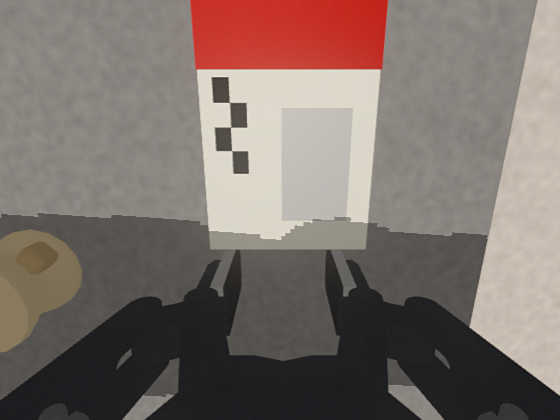

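The plate is square and centred, with the border at row 69. I'll back off and rise to see the border and the yellow edge together.

>>> step_arm(
  targets="0 0.001 -0.012 0 0 0 0;0 0.001 -0.016 0 0 0 0;0 0.001 -0.016 0.08 0 0 0;0 0.001 -0.016 0.16 0 0 0;0 0.001 0.03 0.24 0 0 0;0 0.001 0.08 0.32 0 0 0;0 0.001 0.1 0.36 0 0 0;0 0.001 0.1 0.36 0 0 0;0 0.001 0.1 0.36 0 0 0;0 0.001 0.1 0.36 0 0 0",
)

```text
clock: 13.65
eef_pos: [0.5958, 0.0632, 0.2306]
tool_rot: [0.679, 0.734, -0.0, -0.0]
ft_force: [0.0, -0.6, -0.3]
grip_width: 0.0426
grasp_force: 0.0
```

Run:
```python
from workcell import bot
import cv2
from h import *
i=bot.camera_info("wrist"); im=bot.camera("wrist")
np.save("w6.npy",i["pose"])
cv2.imwrite("pics/w6f.png",im[:,:,::-1])
u,v=pix(i,(.595,.12,.055)); print(u,v)
u0=max(0,int(u)-130); v0=max(0,int(v)-100); print(u0,v0)
cv2.imwrite("pics/w6.png",cv2.resize(im[v0:v0+200,u0:u0+266,::-1],None,fx=3,fy=3,interpolation=cv2.INTER_CUBIC))
o=bot.get_obs(); print(o["clock"],o["eef_pos"])
```

```text
287.03528168964465 130.08004860981757
157 30
13.7 [0.59531491 0.06293154 0.22963475]
```

View pics/w6.png

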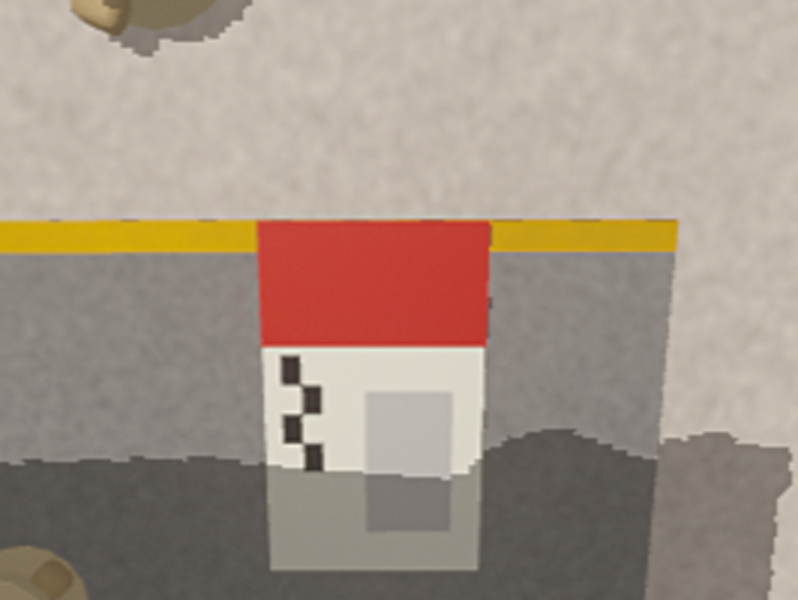

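The border is level at crop row 346 (u 262–487). The yellow edge is at row 220–221 and level with the border, so it's square to within about 0.3°.

Run:
```python
from h import *
i=bot.camera_info("wrist"); i["pose"]=np.load("w6.npy")
g=lambda u,v,z: ray(i,(u+.5)/3-.5+157,(v+.5)/3-.5+30,z)
e1,e2=g(2,221,.05),g(677,219.5,.05); n=e2-e1; n/=np.linalg.norm(n); t=np.array([-n[1],n[0],0])
print("edge yaw",np.degrees(np.arctan2(n[1],n[0])))
for nm,u,v in [("bl",262,346.5),("br",486,346.5),("rl",258,222),("rr",490,222),("wl",271,570),("wr",479,570.5)]:
    p=g(u,v,.058); print(nm,p.round(4),"dist to edge mm",(1000*(e1-p)@t).round(2))
print(e1,e2)
```

```text
edge yaw 4.6093137304910075
bl [0.5529 0.102  0.058 ] dist to edge mm 40.38
br [0.6279 0.1079 0.058 ] dist to edge mm 40.53
rl [0.55   0.1416 0.058 ] dist to edge mm 0.7
rr [0.6248 0.1475 0.058 ] dist to edge mm 0.85
wl [0.5595 0.0228 0.058 ] dist to edge mm 119.9
wr [0.6344 0.0285 0.058 ] dist to edge mm 120.24
[0.46437234 0.1354058  0.05      ] [0.68732024 0.15338023 0.05      ]
```

>>> step_arm(
  targets="0 0 -0.07 0 0 0 0;0 -0.001 -0.116 0 0 0 0;0 -0.001 -0.116 -0.08 0 0 0;0 -0.001 -0.116 -0.16 0 0 0;0 -0.001 -0.116 -0.24 0 0 0;0 -0.001 -0.116 -0.31 0 0 0;0 -0.001 -0.116 -0.345 0 0 0;0 -0.001 -0.116 -0.36 0 0 0;0 -0.001 -0.116 -0.36 0 0 0;0 -0.001 -0.116 -0.36 0 0 0",
)

```text
clock: 14.53
eef_pos: [0.5939, 0.0048, 0.0497]
tool_rot: [0.68, 0.733, -0.001, -0.001]
ft_force: [-0.2, -0.3, -0.2]
grip_width: 0.0429
grasp_force: 0.0
```

>>> step_arm(
  targets="0 0 0.008 0 0 0 0;0 0 0.016 0 0 0 0;0 -0.001 0.024 0 0 0 0;0 -0.002 0.032 0 0 0 0;0 -0.002 0.04 0 0 0 0;0 -0.003 0.048 0 0 0 0;0 -0.004 0.056 0 0 0 0;0 -0.004 0.062 0 0 0 0;0 -0.005 0.066 0 0 0 0;0 -0.005 0.066 0 0 0 0",
)

```text
clock: 15.37
eef_pos: [0.5931, 0.0395, 0.0514]
tool_rot: [0.679, 0.734, 0.0, -0.0]
ft_force: [0.2, 0.7, 0.9]
grip_width: 0.0427
grasp_force: 0.0
```

>>> step_arm(
  targets="0 0 0.006 0 0 0 0;0 -0.001 0.012 0 0 0 0;0 -0.001 0.018 0 0 0 0;0 -0.002 0.023 0 0 0 0;0 -0.002 0.027 0 0 0 0;0 -0.002 0.029 0 0 0 0;0 -0.002 0.03 0 0 0 0;0 -0.002 0.03 0 0 0 0",
)

```text
clock: 16.03
eef_pos: [0.5922, 0.054, 0.0513]
tool_rot: [0.679, 0.734, 0.0, -0.0]
ft_force: [-0.6, -0.6, 0.7]
grip_width: 0.0428
grasp_force: 0.0
```

>>> step_arm(
  targets="0 0.001 -0.012 0 0 0 0;0 0.001 -0.016 0 0 0 0;0 0.001 -0.016 0.08 0 0 0;0 0.001 -0.016 0.16 0 0 0;0 0.001 0 0.24 0 0 0;0 0.001 0.06 0.32 0 0 0;0 0.001 0.06 0.36 0 0 0;0 0.001 0.06 0.36 0 0 0;0 0.001 0.06 0.36 0 0 0;0 0.001 0.06 0.36 0 0 0",
)

```text
clock: 16.87
eef_pos: [0.5923, 0.0834, 0.2306]
tool_rot: [0.679, 0.734, -0.0, -0.0]
ft_force: [-0.3, -0.1, -0.5]
grip_width: 0.0426
grasp_force: 0.0
```

Run:
```python
from workcell import bot
import cv2
from h import *
i=bot.camera_info("wrist"); im=bot.camera("wrist")
np.save("w7.npy",i["pose"])
u,v=pix(i,(.595,.12,.055))
u0=max(0,int(u)-130); v0=max(0,int(v)-100); print(u0,v0)
cv2.imwrite("pics/w7.png",cv2.resize(im[v0:v0+200,u0:u0+266,::-1],None,fx=3,fy=3,interpolation=cv2.INTER_CUBIC))
o=bot.get_obs(); print(o["clock"],o["eef_pos"])
```

```text
158 50
16.9167 [0.59180933 0.08317824 0.22973151]
```

View pics/w7.png

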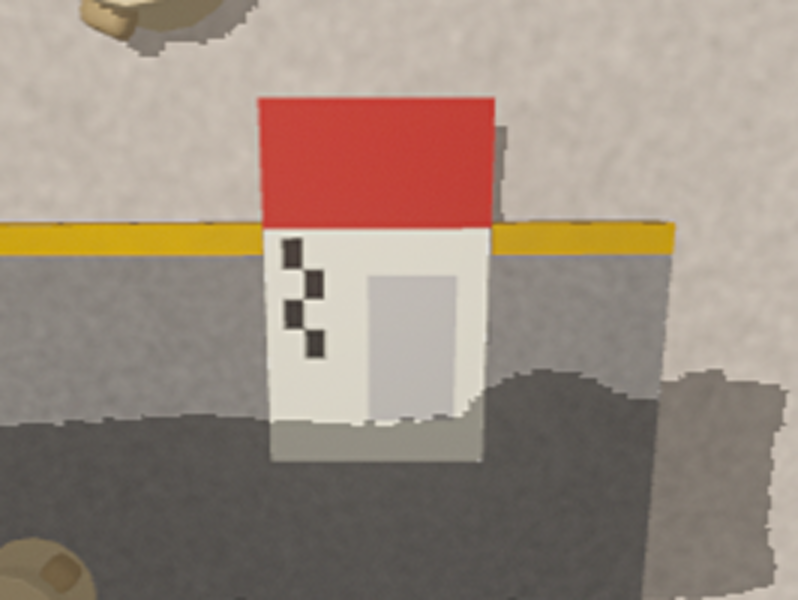

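The red end now overhangs. The border is at crop row 228 and the yellow edge at 222–224, and both are level.

Run:
```python
from h import *
i=bot.camera_info("wrist"); i["pose"]=np.load("w7.npy")
g=lambda u,v,z: ray(i,(u+.5)/3-.5+158,(v+.5)/3-.5+50,z)
e1,e2=g(2,224,.05),g(674,222,.05); n=e2-e1; n/=np.linalg.norm(n); t=np.array([-n[1],n[0],0])
print("edge yaw",np.degrees(np.arctan2(n[1],n[0])))
for nm,u,v in [("bl",264,228.5),("br",491,228.5),("rl",259,98.5),("rr",495,98),("wl",271,461.5),("wr",483,461.5)]:
    p=g(u,v,.058); print(nm,p.round(4),"dist to edge mm",(1000*(e1-p)@t).round(2))
```

```text
edge yaw 4.662193371381172
bl [0.5503 0.1412 0.058 ] dist to edge mm 1.4
br [0.6249 0.1471 0.058 ] dist to edge mm 1.62
rl [0.5469 0.181  0.058 ] dist to edge mm -38.54
rr [0.6216 0.187  0.058 ] dist to edge mm -38.47
wl [0.5562 0.0613 0.058 ] dist to edge mm 81.54
wr [0.6313 0.0672 0.058 ] dist to edge mm 81.75
```

The border is 1.5 mm from the edge and square to within 0.3°. The vertebra is standing well aside and the gripper is clear, so I'll hand it in.

```bash
python3 -c "
from workcell import bot
print(bot.job_done())"
```

```text
the job is handed in; nothing more can be done
None
```

The job is handed in: the vertebra was pushed aside and still stands on the stage, and the plate's red end hangs over the yellow edge, with the border measured about 1.5 mm short of it and square to about 0.3°.

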